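Follow the row of sample vials with a fingertip

TASK

Check that the four vials seated in the curved row of the round tray ride freely on their springs: follow the row with a fingertip, beginning with the vial next to the tray's flat tab and passing over the empty seat, and press each cap lightly so that the vial dips about 6 mm and springs back up before you press the next. Press one vial at a time and never down to its stop. Do not pinch or lift anything, leave the spare vial, bottle, jar and tip box alone, and finish with the hand clear and all the vials up.

Things in the scene. Friction and masses are not known exactly. Their poses are not given: they have to be found in the camera images.
- tray: Round green tray fixed to the bench: disc 280 mm across, 20 mm thick, with a black centre knob 32 mm across, top at 69 mm. Origin: centre of its underside, z up. Five black seats, 37 mm across, tops 38 mm above the bench, lie on an arc of 110 mm radius at -52, -26, 0, 26 and 52 degrees from the tray's x axis (50 mm apart); the first, second, third and fifth hold vials.
- empty_seat (a point): Centre of the mouth of the empty seat (the fourth, at 26 degrees), 38 mm above the work surface, between vials 3 and 4.
- tab (a point): A point on top of the flat green tab, 36 mm wide, that sticks out 50 mm from the tray's rim at -80 degrees, 180 mm from its centre and 16 mm above the work surface. It marks the end of the row where the check starts.
- cap1 (a point): Seated vial 1, next to the tab: amber glass, 30 mm across, with a flat white cap 28 mm across. This point is the centre of the cap's flat top, 80 mm above the work surface when the vial is up; it follows the vial.
- cap2 (a point): Seated vial 2, second in the row: amber glass, 30 mm across, with a flat white cap 28 mm across. This point is the centre of the cap's flat top, 92 mm above the work surface when the vial is up; it follows the vial.
- cap3 (a point): Seated vial 3, third in the row, just before the empty seat: amber glass, 30 mm across, with a flat white cap 28 mm across. This point is the centre of the cap's flat top, 80 mm above the work surface when the vial is up; it follows the vial.
- cap4 (a point): Seated vial 4, last in the row, beyond the empty seat: amber glass, 30 mm across, with a flat white cap 28 mm across. This point is the centre of the cap's flat top, 92 mm above the work surface when the vial is up; it follows the vial.
- vial1 (a joint): How far seated vial 1 is pressed down, in m: 0 is up (its rest), positive is down. Spring about 0.5 N per mm; stop at 0.014. It springs back by itself. Negative means pulled up out of its seat.
- vial2 (a joint): How far seated vial 2 is pressed down, in m: 0 is up (its rest), positive is down. Spring about 0.5 N per mm; stop at 0.014. It springs back by itself. Negative means pulled up out of its seat.
- vial3 (a joint): How far seated vial 3 is pressed down, in m: 0 is up (its rest), positive is down. Spring about 0.5 N per mm; stop at 0.014. It springs back by itself. Negative means pulled up out of its seat.
- vial4 (a joint): How far seated vial 4 is pressed down, in m: 0 is up (its rest), positive is down. Spring about 0.5 N per mm; stop at 0.014. It springs back by itself. Negative means pulled up out of its seat.
- spare_vial: Loose spare vial of the same make, 30 mm across and 58 mm tall, standing on the tray's disc away from the row, not in a seat. Origin: centre of its underside. Leave alone.
- bottle: Loose amber reagent bottle, 84 mm across, 200 mm tall, on the bench to the robot's left. Origin: centre of its underside. Leave alone.
- jar: Loose small amber jar with a blue cap, 52 mm across, 75 mm tall, on the bench to the robot's right. Origin: centre of its underside. Leave alone.
- tip_box: Loose pipette-tip box, grey base and clear lid, 89 x 124 x 60 mm, on the bench to the robot's right. Origin: centre of its underside. Leave alone.

How it is judged (in metres and radians):
On the way, in this order (a step that is already met when the one before it is completed fails the run):
1. the first (next to the tab) vial is pressed down at least 3 mm by the fingers while the other seated vials are up (value of joint vial1 above 0.003 m and contact force between the fingers and anything else above 0.3 N and value of joint each of vial2, vial3, vial4 below 0.0025 m), for 0.05 s.
2. the second vial is pressed down at least 3 mm by the fingers while the other seated vials are up (value of joint vial2 above 0.003 m and contact force between the fingers and anything else above 0.3 N and value of joint each of vial1, vial3, vial4 below 0.0025 m), for 0.05 s.
3. the third vial is pressed down at least 3 mm by the fingers while the other seated vials are up (value of joint vial3 above 0.003 m and contact force between the fingers and anything else above 0.3 N and value of joint each of vial1, vial2, vial4 below 0.0025 m), for 0.05 s.
4. the fourth (beyond the empty seat) vial is pressed down at least 3 mm by the fingers while the other seated vials are up (value of joint vial4 above 0.003 m and contact force between the fingers and anything else above 0.3 N and value of joint each of vial1, vial2, vial3 below 0.0025 m), for 0.05 s.
At the end, for the whole second after the job is handed in: All four seated vials have sprung back to within 2.5 mm of their rest, and the spare vial, bottle, jar and tip box stand upright, still, within 10 mm of where they began (value of joint vial1 between -0.0025 and 0.0025 m and value of joint vial2 between -0.0025 and 0.0025 m and value of joint vial3 between -0.0025 and 0.0025 m and value of joint vial4 between -0.0025 and 0.0025 m and distance of each of spare_vial, bottle, jar, tip_box from where it was at the start of the episode below 0.01 m and angle between each of spare_vial, bottle, jar, tip_box's own z axis and vertical below 0.1 rad and linear speed of each of spare_vial, bottle, jar, tip_box below 0.02 m/s); the robot touches nothing.
It fails at once if a vial is pushed down to its stop (more than 12.5 mm) (value of joint any of vial1, vial2, vial3, vial4 above 0.0125 m).
It fails at once if a seated vial is lifted more than 4 mm (value of joint any of vial1, vial2, vial3, vial4 below -0.004 m).
It fails at once if two vials are pressed at once (value of joint each of vial1, vial2 above 0.003 m or value of joint each of vial1, vial3 above 0.003 m or value of joint each of vial1, vial4 above 0.003 m or value of joint each of vial2, vial3 above 0.003 m or value of joint each of vial2, vial4 above 0.003 m or value of joint each of vial3, vial4 above 0.003 m).
It fails at once if the fingers press hard on something (more than 15 N) (contact force between the fingers and anything else above 15 N).
It fails at once if the spare vial, bottle, jar or tip box is shifted more than 10 mm, lifted or tipped (distance of any of spare_vial, bottle, jar, tip_box from where it was at the start of the episode above 0.01 m or angle between any of spare_vial, bottle, jar, tip_box's own z axis and vertical above 0.15 rad).
It also fails if it takes over 48 s, if anything falls off the work surface, if the arm or the gripper's body presses on something with over 40 N, if the wrist force passes 120 N, or if a joint passes its speed limit or range.

ROBOT

A 6-joint arm with a two-finger parallel gripper is mounted at the origin on the work surface. World frame = base frame: x ahead of the robot, y to its left, z up, the work surface at z = 0. Lengths are in mm, angles in rad, forces in N, time in s.
With the tool pointing down it reaches from about 275 to 750 mm from the base axis. Payload 10.2 kg.
Tool frame: the origin (TCP) lies between the finger pads; the fingertips stand 17 mm ahead of it and the grasp point (between the pads) lies 2 mm behind it; z points along the fingers, y is the line along which they close (so a half turn about z gives the same grasp; the last joint's range is limited). The gripper opens to 85 mm and grips with 20 to 120 N. Pads are 22 mm wide; open, the fingers measure 114 mm over their backs; the gripper's body (76 mm by 85 mm) begins 54 mm behind the grasp point. The pads swing forward as they close: fully open they stand 13 mm farther back than shut.
Start: joints at [1.092, 0.313, 1.498, -0, 1.331, -0.223], TCP at [132.848, 507.92, 248.294] pointing down, gripper open.
Joint ranges: [-2.94, 2.94], [-0.97, 2.17], [0.19, 2.56], [-1.23, 4.37], [0.02, 3.11], [-2.88, 2.88]. Speed limits (rad/s): [2.39, 2.39, 3.01, 3.14, 3.14, 3.14].

INTERFACE

Orientations are given as a unit quaternion [w, x, y, z].
In Python, from rig import * gives the robot as it stands.
- The arm moves only by the tool step_arm, never from a script. Its argument "commands" is text: rows parted by semicolons, each of 7 numbers parted by spaces: the opening, from 0 (shut) to 1 (fully open), then the shift along the tool's x, y, z in cm, then the turn, a rotation vector about the tool's x, y, z in rad. In form: hand x y z rx ry rz; .... A call has 1 to 20 rows; each row is the pose to reach, as a shift and turn from the pose commanded when the call began, along the tool's axes at that moment; what a row does not reach only later rows make up. A row lasts 1/12 s, in which the tool goes at most 41.7 mm and 7.16 degrees, less where a joint would pass 70% of its speed; a pose out of reach is approached as far as the arm can. A call with a gripper value outside its range is refused whole. The fingers move at their own pace and stop on an object; "newtons" is the grip in N (left out, the last holds). Time passes only in rows, so rows that repeat a pose let the fingers close. It gives the time, the measured TCP pose, the force, the opening and the grip force at its end, in the units of the state.
- sense(): the state, without advancing time (a new reading comes with each control period).
- capture(name): name is "side" or "top" or "wrist"; returns the picture (400x640x3 uint8, red, green, blue); there is no depth.
- camera_model(name): a dict with "mtx" (3x3 intrinsics, pixels), "eye" and "rotation" of the camera in the world. Camera axes: x right, y down, z forward; pixel columns grow to the right and rows downward; lengths in mm; the calibration is good to about 2 mm. The wrist camera is an equidistant fisheye: a pixel r from the principal point sees the ray r / f radians off the axis. A picture is of the moment at which its call begins: read the wrist's pose just before it. camera_model takes no time and is no camera call; for the wrist camera it gives the pose at the moment of the call.
- finish_job(): hands the job in; it is judged then, once.
Trained networks look in the newest picture that a camera, given by its name, has taken for a name from the list of things; names that differ only in an ending like _2 or _b are one class to them, and where a whole thing is asked for, a point or a joint stands for the part that bears it (a point fixed in the world has none). Each returns a list of dicts, best first, with "score" (0 to 1); they miss things now and then, are a little off and sometimes report something else, mostly with a low value. They report only what shows in the picture. A call takes as long as a camera call.
- search_frame(camera, label): "rect" ([centre column, centre row, width, height] in pixels, round what is visible of it).
- trace(camera, label): "mask" (400x640 bool, what is visible of it) and "rect" ([centre column, centre row, width, height] in pixels, round what is visible of it).
- spot_point(camera, label): "xy" ([column, row] in pixels: a listed point, or the origin of a listed thing).
The state is a dict: "time_s": time; "joints": joint angles; "dq": joint speeds; "tau": joint torques, N m; "eef_pos": TCP position; "ee_rot": TCP orientation; "force": force on the tool from outside, world axes, zero at the start; "wrist_torque": the same for the moment, N m; "grip_width": opening from 0.0 (shut) to 1.0 (fully open); "grip_force": force on a finger pad.
Only numpy, scipy, OpenCV 4.12 (cv2) and the standard library are available. Lean on these libraries where they do the work, as an engineer would, in place of code of your own. Each camera call takes 0.05 s, during which the arm holds its last target. There are 200 camera calls.

## Working session

There is one attempt and no reset: what is moved stays moved. The work goes in short steps, Python scripts to look and compute and a tool call to move; the robot and the scene stay as the last step left them, time stands still between calls to the robot, and variables do not carry over. Pictures are saved under pics/ and viewed, at most 10 in all, crops included, and the job is handed in when it is done.

Besides the shell and the picture viewer there is one more tool, called after ">>>" as name(argument=value, ...) on one line, values as JSON. step_arm: Moves the arm, as the interface text tells. Its arguments: {"type":"object","properties":{"commands":{"type":"string"},"newtons":{"type":"number"}},"required":["commands"]}

```bash
mkdir -p pics
cat > h.py <<'E'
from rig import *
import numpy as np, cv2
def ray(cam,px):
    m=camera_model(cam); K=np.array(m["mtx"]); R=np.array(m["rotation"]); e=np.array(m["eye"])
    d=np.array([(px[0]-K[0,2])/K[0,0],(px[1]-K[1,2])/K[1,1],1.])
    if cam=="wrist":
        r=np.hypot(d[0],d[1]); d=np.array([np.sin(r)*d[0]/max(r,1e-9),np.sin(r)*d[1]/max(r,1e-9),np.cos(r)])
    return e,R@d
def atz(cam,px,z):
    e,d=ray(cam,px); return (e+d*(z-e[2])/d[2])[:2]
Z=dict(cap1=80,cap2=92,cap3=80,cap4=92,empty_seat=38,tab=16,tray=20)
E
python3 - <<'E'
from h import *
s=sense(); print(s["time_s"],s["eef_pos"],s["ee_rot"])
for c in ("top","side"):
    im=capture(c); cv2.imwrite(f"pics/{c}.png",im[:,:,::-1])
    m=camera_model(c); print(c,np.round(m["eye"]),np.round(np.array(m["rotation"]),2).tolist())
    for k,z in Z.items():
        for r in spot_point(c,k)[:2]: print(k,round(r["score"],2),np.round(r["xy"]),np.round(atz(c,r["xy"],z if k!="tray" else 0)))
E
```

```text
0.0 [132.71067314 507.69674252 247.722218  ] [-2.23928955e-04  1.27532344e-01  9.91834193e-01 -6.20916443e-04]
top [ 517.   19. 1311.] [-0.02, 0.71, -0.7, 0.03]Traceback (most recent call last):
  File "<stdin>", line 7, in <module>
  File "h.py", line 10, in atz
    e,d=ray(cam,px); return (e+d*(z-e[2])/d[2])[:2]
        ~~~^^^^^^^^
  File "h.py", line 8, in ray
    return e,R@d
             ~^~
ValueError: matmul: Input operand 1 has a mismatch in its core dimension 0, with gufunc signature (n?,k),(k,m?)->(n?,m?) (size 3 is different from 4)
```

View pics/top.png

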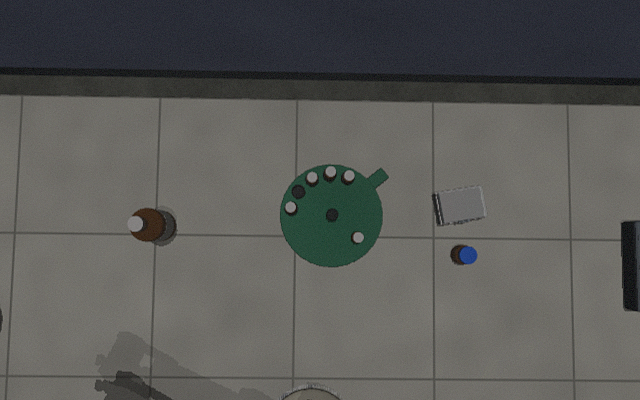

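The top view shows the tray at (332,215), with the tab at about (377,180). The caps run from (349,177) through (331,172) and (312,178) to (291,207), the empty seat is at (298,191) and the spare vial is at (358,238). The camera rotation is a quaternion, so I'll fix the helper.

```bash
sed -i 's/R=np.array(m\["rotation"\])/q=np.array(m["rotation"]); R=Rot.from_quat(q[[1,2,3,0]]).as_matrix()/; 2a from scipy.spatial.transform import Rotation as Rot\nfrom scipy.optimize import least_squares' h.py
python3 - <<'E'
from h import *
T=[];
for c in ("top","side"):
    im=capture(c); cv2.imwrite(f"pics/{c}2.png",im[:,:,::-1])
    m=camera_model(c); print(c,np.round(m["eye"]),np.round(m["rotation"],2),m["mtx"][0][0])
    for k,z in list(Z.items())+[("spare_vial",0),("bottle",0),("jar",0),("tip_box",0)]:
        for r in spot_point(c,k)[:2]:
            p=atz(c,r["xy"],z if k!="tray" else 0); print(k,round(r["score"],2),np.round(r["xy"]),np.round(p,1)); T.append((c,k,p,r["score"]))
loc={"cap1":(110,-52),"cap2":(110,-26),"cap3":(110,0),"empty_seat":(110,26),"cap4":(110,52),"tab":(180,-80),"tray":(0,0)}
for cs in (("top",),("side",),("top","side")):
    A=[(np.array([loc[k][0]*np.cos(np.radians(loc[k][1])),loc[k][0]*np.sin(np.radians(loc[k][1]))]),p) for c,k,p,s in T if c in cs and k in loc and s>.4]
    f=lambda v:np.concatenate([v[:2]+Rot.from_euler("z",v[2]).as_matrix()[:2,:2]@a-b for a,b in A])
    r=least_squares(f,[450,0,0],loss="soft_l1",f_scale=4); print(cs,np.round(r.x,3)); print(np.round(f(r.x).reshape(-1,2),1).tolist())
    for k in loc:
        a=np.radians(loc[k][1])+r.x[2]; print(k,np.round(r.x[:2]+loc[k][0]*np.array([np.cos(a),np.sin(a)]),1))
E
```

```text
top [ 517.   19. 1311.] [-0.02  0.71 -0.7   0.03] 477.91313247959664
cap1 0.64 [349. 175.] [675.9 -90.6]
cap1 0.63 [314. 176.] [671.7   1.2]
cap2 0.64 [349. 175.] [674.3 -89.5]
cap2 0.63 [314. 176.] [670.2   1.4]
cap3 0.64 [349. 175.] [675.9 -90.6]
cap3 0.63 [314. 176.] [671.7   1.2]
cap4 0.64 [349. 175.] [674.3 -89.5]
cap4 0.63 [314. 176.] [670.2   1.4]
empty_seat 0.83 [297. 195.] [627.6  45.4]
tab 0.69 [383. 174.] [ 688.3 -189.6]
tray 0.76 [329. 218.] [566.9 -42.8]
spare_vial 0.6 [356. 236.] [ 518.3 -117.7]
bottle 0.67 [164. 224.] [546.5 406.9]
jar 0.65 [459. 254.] [ 474.6 -402.6]
tip_box 0.56 [454. 204.] [ 612.4 -388.1]
tip_box 0.51 [310. 178.] [676.9   8.6]
side [  490. -1171.   816.] [-0.49  0.87 -0.03  0.03] 493.5757299443937
cap1 0.68 [316. 191.] [593.4  97. ]
cap1 0.58 [345. 205.] [670.5  15. ]
cap2 0.68 [316. 191.] [591.7  76.3]
cap2 0.58 [345. 205.] [667.6  -4.3]
cap3 0.68 [316. 191.] [593.4  97. ]
cap3 0.58 [345. 205.] [670.5  15. ]
cap4 0.68 [316. 191.] [591.7  76.3]
cap4 0.58 [345. 205.] [667.6  -4.3]
empty_seat 0.67 [328. 213.] [624.1  38.5]
tab 0.59 [363. 264.] [ 697.1
[... 732 characters left out ...]
2, 80.7], [-6.0, 24.8], [-2.1, 18.0], [0.5, 23.0]]
cap1 [671.7 -64.3]
cap2 [674.5 -14.9]
cap3 [655.4  30.7]
empty_seat [618.2  63.3]
cap4 [570.4  76.4]
tab [ 695.  -159.2]
tray [566.1 -33.5]
('top', 'side') [ 5.69304e+02 -4.55800e+01  5.45000e-01]
[[-3.7, 6.0], [0.5, -85.8], [4.5, 54.0], [8.7, -37.0], [-12.5, 102.1], [-8.3, 10.2], [-92.1, 153.2], [-87.9, 62.3], [1.2, 1.5], [-0.4, 8.6], [2.4, -2.7], [78.7, -181.6], [1.6, -99.6], [87.1, -111.9], [11.3, -31.2], [70.0, -85.5], [-7.2, -3.6], [-9.4, -12.7], [-85.3, 68.0], [4.7, 8.4], [-9.2, -3.8], [3.7, 11.0]]
cap1 [672.2 -84.6]
cap2 [678.8 -35.6]
cap3 [663.4  11.4]
empty_seat [628.8  46.9]
cap4 [582.3  63.7]
tab [ 687.9 -181. ]
tray [569.3 -45.6]
```

View pics/side2.png

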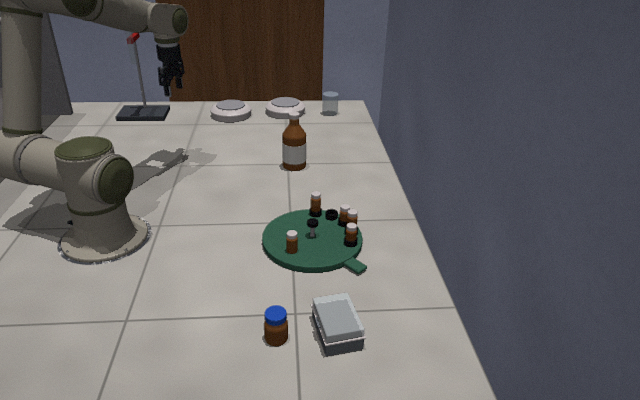

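Side view: caps at about (316,197), (345,209), (352,215) and (352,229), all standing, and the spare is at (292,237). The network can't tell the caps apart, so I'll fit the tray pose to the white blobs in the top picture.

```bash
cat >> h.py <<'E'
LOC={"cap1":(110,-52),"cap2":(110,-26),"cap3":(110,0),"empty_seat":(110,26),"cap4":(110,52)}
def fit(A):
    pol=lambda r,a:r*np.array([np.cos(np.radians(a)),np.sin(np.radians(a))])
    f=lambda v:np.concatenate([v[:2]+Rot.from_euler("z",v[2]).as_matrix()[:2,:2]@pol(*LOC[k])-p for k,p in A])
    r=least_squares(f,[570,-45,.48]); return r.x,f(r.x).reshape(-1,2),{k:r.x[:2]+pol(l[0],l[1]+np.degrees(r.x[2])) for k,l in LOC.items()}
E
python3 - <<'E'
from h import *
im=cv2.imread("pics/top2.png"); hsv=cv2.cvtColor(im,cv2.COLOR_BGR2HSV)
x0,y0,x1,y1=275,160,385,270
g=im[y0:y1,x0:x1].astype(int); w=((g.min(2)>110)&(hsv[y0:y1,x0:x1,1]<60)).astype(np.uint8)
g2=cv2.inRange(hsv,(60,90,30),(95,255,255))
n,l,st,c=cv2.connectedComponentsWithStats(w)
A=[]
guess={"cap1":(349,177),"cap2":(331,172),"cap3":(312,178),"cap4":(291,207)}
for i in range(1,n):
    if 20<st[i,4]<200:
        p=c[i]+[x0,y0]; print(np.round(p,1),st[i])
        for k,q in guess.items():
            if np.hypot(*(p-q))<5: A.append((k,atz("top",p,Z[k]-2)))
x,res,P=fit(A); print(np.round(x,3),np.round(res,1).tolist()); print({k:np.round(v,1).tolist() for k,v in P.items()})
cn=max(cv2.findContours(cv2.morphologyEx(g2,cv2.MORPH_OPEN,np.ones((19,19))),0,1)[0],key=cv2.contourArea)
e=cv2.fitEllipse(cv2.convexHull(cn)); print(e,atz("top",e[0],20))
E
```

```text
[330.3 170.9] [51  7 10  9 75]
[348.9 175. ] [70 11  9  9 71]
[311.7 176.6] [32 12 10 10 74]
[290.1 206.6] [11 42 10 10 78]
[358.1 237. ] [79 73 10  9 74]
[ 5.75644e+02 -4.82220e+01  5.14000e-01] [[0.0, -0.1], [0.1, 0.1], [-0.1, -0.2], [-0.0, 0.1]]
{'cap1': [677.2, -90.4], 'cap2': [685.4, -41.6], 'cap3': [671.4, 5.9], 'empty_seat': [638.0, 42.4], 'cap4': [592.0, 60.6]}
((320.4290466308594, 228.13067626953125), (66.44991302490234, 85.74425506591797), 153.45623779296875) [539.31259193 -19.84814171]
```

>>> step_arm(commands="0 -67.8 -44.1 4.5 0 0 0;0 -67.8 -44.1 4.5 0 0 0;0 -67.8 -44.1 4.5 0 0 0;0 -67.8 -44.1 4.5 0 0 0;0 -67.8 -44.1 4.5 0 0 0;0 -67.8 -44.1 4.5 0 0 0;0 -67.8 -44.1 4.5 0 0 0;0 -67.8 -44.1 4.5 0 0 0;0 -67.8 -44.1 4.5 0 0 0;0 -67.8 -44.1 4.5 0 0 0;0 -67.8 -44.1 4.5 0 0 0;0 -67.8 -44.1 4.5 0 0 0;0 -67.8 -44.1 4.5 0 0 0;0 -67.8 -44.1 4.5 0 0 0;0 -67.8 -44.1 4.5 0 0 0;0 -67.8 -44.1 4.5 0 0 0;0 -67.8 -44.1 4.5 0 0 0;0 -67.8 -44.1 4.5 0 0 0;0 -67.8 -44.1 4.5 0 0 0;0 -67.8 -44.1 4.5 0 0 0", newtons=20)

```text
time_s: 2.97
eef_pos: [678.8, -94.3, 201.9]
ee_rot: [-0.0, 0.129, 0.992, -0.0]
force: [-0.7, -0.5, -0.1]
grip_width: -0.002
grip_force: 0.0
```

>>> step_arm(commands="0 0 0 0 0 0 0;0 0 0 0 0 0 0;0 0 0 0 0 0 0;0 0 0 0 0 0 0")

```text
time_s: 3.3
eef_pos: [676.8, -89.2, 203.8]
ee_rot: [0.0, 0.127, 0.992, 0.0]
force: [-0.1, 0.4, -0.4]
grip_width: 0.001
grip_force: 0.0
```

```bash
cat > nxt.py <<'E'
from h import *
import sys
P={'cap1':[677.2,-90.4],'cap2':[685.4,-41.6],'cap3':[671.4,5.9],'cap4':[592.0,60.6]}
s=sense(); q=np.array(s["ee_rot"]); R=Rot.from_quat(q[[1,2,3,0]])
print("t",round(s["time_s"],2),np.round(s["eef_pos"],1),"F",np.round(s["force"],2),"grip",s["grip_width"],"tilt",np.round(R.as_matrix()[:,2],3))
for k in P: print(k,"shift cm to put TCP over it, tip 20 above:",np.round(R.inv().apply(np.append(P[k],Z[k]+37)-s["eef_pos"])/10,2))
E
python3 - <<'E'
from nxt import *
im=capture("wrist"); cv2.imwrite("pics/w1.png",im[:,:,::-1])
for r in spot_point("wrist","cap1"): print(round(r["score"],2),np.round(r["xy"]),np.round(atz("wrist",r["xy"],80)),np.round(atz("wrist",r["xy"],92)))
E
```

```text
t 3.3 [676.8 -89.2 203.8] F [-0.06  0.41 -0.42] grip 0.000795625893229993 tilt [ 0.  0. -1.]
cap1 shift cm to put TCP over it, tip 20 above: [-0.06 -0.11  8.68]
cap2 shift cm to put TCP over it, tip 20 above: [0.37 4.82 7.48]
cap3 shift cm to put TCP over it, tip 20 above: [2.92 9.06 8.68]
cap4 shift cm to put TCP over it, tip 20 above: [11.99 12.36  7.48]
0.97 [467.  61.] [595.  65.] [596.  58.]
0.91 [314. 193.] [676. -92.] [673. -91.]
0.63 [377. 193.] [689. -40.] [686. -42.]
0.56 [425. 161.] [672.   6.] [670.   2.]
```

View pics/w1.png

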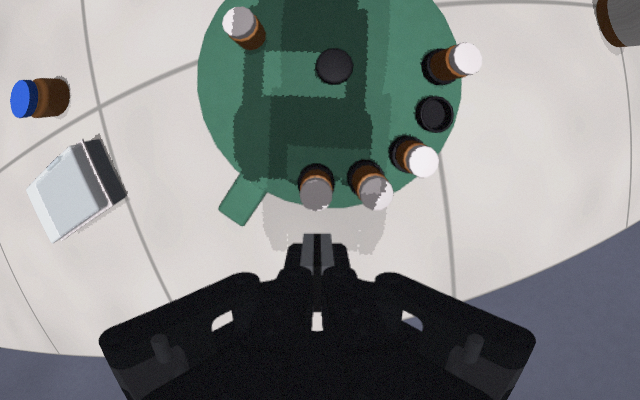

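The wrist view agrees with the fit to within about 3 mm: cap 1 at (316,190), cap 2 at (375,190), cap 3 at (423,161), cap 4 at (465,58), with the empty seat at (434,114) and the tab at the left end. I'll go down over cap 1.

>>> step_arm(commands="0 -0.05 -0.1 3 0 0 0;0 -0.05 -0.1 6 0 0 0;0 -0.05 -0.1 8 0 0 0;0 -0.05 -0.1 9.4 0 0 0;0 -0.05 -0.1 10.2 0 0 0;0 -0.05 -0.1 10.2 0 0 0;0 -0.05 -0.1 10.2 0 0 0;0 -0.05 -0.1 10.2 0 0 0")

```text
time_s: 4.07
eef_pos: [678.0, -91.4, 102.9]
ee_rot: [0.001, 0.127, 0.992, -0.0]
force: [0.2, 0.6, 0.9]
grip_width: -0.0
grip_force: 0.0
```

>>> step_arm(commands="0 0 0 0.2 0 0 0;0 0 0 0.4 0 0 0;0 0 0 0.6 0 0 0;0 0 0 0.8 0 0 0;0 0 0 0.8 0 0 0;0 0 0 0.8 0 0 0;0 0 0 0.8 0 0 0")

```text
time_s: 4.65
eef_pos: [677.6, -91.4, 93.6]
ee_rot: [0.0, 0.128, 0.992, -0.0]
force: [0.4, 0.4, 1.1]
grip_width: 0.004
grip_force: 0.9
```

>>> step_arm(commands="0 0 0 0.15 0 0 0;0 0 0 0.25 0 0 0;0 0 0 0.25 0 0 0;0 0 0 0.25 0 0 0;0 0 0 0.25 0 0 0;0 0 0 0.25 0 0 0")

```text
time_s: 5.15
eef_pos: [677.6, -91.4, 91.0]
ee_rot: [0.0, 0.128, 0.992, -0.0]
force: [1.4, -0.4, 2.8]
grip_width: -0.001
grip_force: 1.6
```

Run:
```python
from nxt import *
im=capture("side"); cv2.imwrite("pics/s3.png",cv2.resize(im[170:270,270:390,::-1],None,fx=5,fy=5,interpolation=3))
```

```text
t 5.15 [677.6 -91.4  91. ] F [ 1.4  -0.37  2.78] grip -0.0010377220840179402 tilt [ 0. -0. -1.]
cap1 shift cm to put TCP over it, tip 20 above: [ 0.06  0.09 -2.6 ]
cap2 shift cm to put TCP over it, tip 20 above: [ 0.5   5.02 -3.8 ]
cap3 shift cm to put TCP over it, tip 20 above: [ 3.06  9.26 -2.6 ]
cap4 shift cm to put TCP over it, tip 20 above: [12.12 12.54 -3.81]
```

View pics/s3.png

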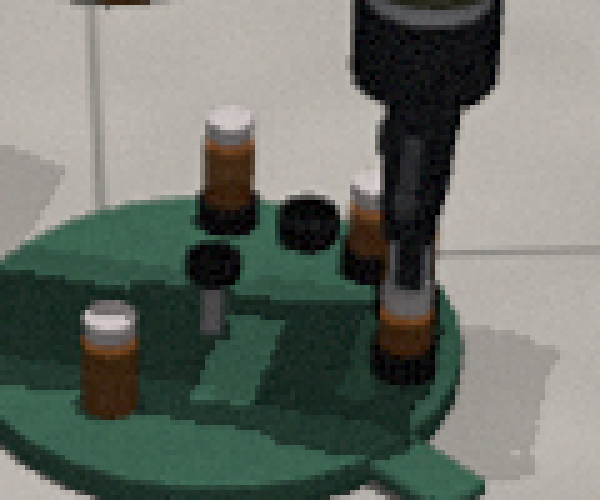

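The fingertip sits centred on cap 1 (crop pixel ~(408,285)), which has dipped about 6 mm (2.8 N at 74 mm). The other vials are up. Next I rise and press cap 2.

>>> step_arm(commands="0 0 0 -2 0 0 0;0 0 0 -5.5 0 0 0;0 0 0 -6 0 0 0;0 0 0 -6 0 0 0;0 0.5 3 -6 0 0 0;0 0.5 5 -6 0 0 0;0 0.5 5 -6 0 0 0;0 0.5 5 -4 0 0 0;0 0.5 5 -2.8 0 0 0;0 0.5 5 -2.3 0 0 0;0 0.5 5 -2.3 0 0 0;0 0.5 5 -2.1 0 0 0;0 0.5 5 -1.9 0 0 0;0 0.5 5 -1.7 0 0 0;0 0.5 5 -1.5 0 0 0;0 0.5 5 -1.3 0 0 0;0 0.5 5 -1.2 0 0 0;0 0.5 5 -1.2 0 0 0;0 0.5 5 -1.2 0 0 0;0 0.5 5 -1.2 0 0 0")

```text
time_s: 6.87
eef_pos: [685.5, -41.9, 103.2]
ee_rot: [0.0, 0.128, 0.992, -0.0]
force: [0.4, -1.9, 3.6]
grip_width: -0.001
grip_force: 1.5
```

```bash
python3 nxt.py
```

```text
t 6.87 [685.5 -41.9 103.2] F [ 0.39 -1.87  3.62] grip -0.0006929326571177933 tilt [ 0.001 -0.    -1.   ]
cap1 shift cm to put TCP over it, tip 20 above: [-0.43 -4.9  -1.38]
cap2 shift cm to put TCP over it, tip 20 above: [ 0.01  0.03 -2.58]
cap3 shift cm to put TCP over it, tip 20 above: [ 2.57  4.27 -1.38]
cap4 shift cm to put TCP over it, tip 20 above: [11.63  7.55 -2.59]
```

>>> step_arm(commands="0 0 0 -2 0 0 0;0 0 0 -4.5 0 0 0;0 0 0 -4.5 0 0 0;0 0 0 -4.5 0 0 0;0 1.3 2.1 -4.5 0 0 0;0 2.55 4.25 -4.5 0 0 0;0 2.55 4.25 -4.5 0 0 0;0 2.55 4.25 -2 0 0 0;0 2.55 4.25 -0.5 0 0 0;0 2.55 4.25 0.1 0 0 0;0 2.55 4.25 0.1 0 0 0;0 2.55 4.25 0.3 0 0 0;0 2.55 4.25 0.5 0 0 0;0 2.55 4.25 0.7 0 0 0;0 2.55 4.25 0.9 0 0 0;0 2.55 4.25 1.1 0 0 0;0 2.55 4.25 1.2 0 0 0;0 2.55 4.25 1.2 0 0 0;0 2.55 4.25 1.2 0 0 0;0 2.55 4.25 1.2 0 0 0")

```text
time_s: 8.53
eef_pos: [671.7, 5.7, 91.2]
ee_rot: [0.001, 0.128, 0.992, -0.0]
force: [1.4, -1.6, 3.5]
grip_width: -0.005
grip_force: 1.5
```

```bash
python3 nxt.py
```

```text
t 8.53 [671.7   5.7  91.2] F [ 1.39 -1.57  3.49] grip -0.004501200665595893 tilt [ 0.001 -0.    -1.   ]
cap1 shift cm to put TCP over it, tip 20 above: [-2.97 -9.16 -2.57]
cap2 shift cm to put TCP over it, tip 20 above: [-2.53 -4.23 -3.77]
cap3 shift cm to put TCP over it, tip 20 above: [ 0.03  0.01 -2.58]
cap4 shift cm to put TCP over it, tip 20 above: [ 9.09  3.29 -3.79]
```

>>> step_arm(commands="0 0 0 -2 0 0 0;0 0 0 -5.5 0 0 0;0 0 0 -6 0 0 0;0 0 0 -6 0 0 0;0 4 1.5 -6 0 0 0;0 7.5 2.7 -6 0 0 0;0 9 3.3 -6 0 0 0;0 9 3.3 -6 0 0 0;0 9 3.3 -4 0 0 0;0 9 3.3 -2.8 0 0 0;0 9 3.3 -2.3 0 0 0;0 9 3.3 -2.1 0 0 0;0 9 3.3 -1.9 0 0 0;0 9 3.3 -1.7 0 0 0;0 9 3.3 -1.5 0 0 0;0 9 3.3 -1.3 0 0 0;0 9 3.3 -1.2 0 0 0;0 9 3.3 -1.2 0 0 0;0 9 3.3 -1.2 0 0 0;0 9 3.3 -1.2 0 0 0")

```text
time_s: 10.2
eef_pos: [592.9, 60.4, 103.2]
ee_rot: [0.001, 0.128, 0.992, -0.0]
force: [0.6, -2.0, 3.6]
grip_width: -0.002
grip_force: 1.5
```

```bash
python3 nxt.py
```

```text
t 10.2 [592.9  60.4 103.2] F [ 0.59 -1.95  3.64] grip -0.0018946559196220405 tilt [ 0.001 -0.    -1.   ]
cap1 shift cm to put TCP over it, tip 20 above: [-11.97 -12.46  -1.37]
cap2 shift cm to put TCP over it, tip 20 above: [-11.53  -7.53  -2.57]
cap3 shift cm to put TCP over it, tip 20 above: [-8.97 -3.29 -1.37]
cap4 shift cm to put TCP over it, tip 20 above: [ 0.09 -0.01 -2.58]
```

Cap 4 has dipped about 6 mm. Now I lift clear and check.

>>> step_arm(commands="0 0 0 -2 0 0 0;0 0 0 -5 0 0 0;0 0 0 -8 0 0 0;0 0 0 -11 0 0 0;0 0 0 -14 0 0 0;0 4 0 -15 0 0 0;0 8 0 -15 0 0 0;0 12 0 -15 0 0 0;0 16 0 -15 0 0 0;0 16 0 -15 0 0 0;0 16 0 -15 0 0 0;0 16 0 -15 0 0 0;0 16 0 -15 0 0 0;0 16 0 -15 0 0 0")

```text
time_s: 11.37
eef_pos: [438.6, 100.7, 252.6]
ee_rot: [-0.0, 0.128, 0.992, 0.0]
force: [0.0, 0.4, -0.1]
grip_width: -0.001
grip_force: 0.0
```

Run:
```python
from nxt import *
im=capture("side"); cv2.imwrite("pics/s4.png",im[:,:,::-1])
```

```text
t 11.37 [438.6 100.7 252.6] F [ 0.03  0.44 -0.07] grip -0.0009528286476224854 tilt [-0.  0. -1.]
cap1 shift cm to put TCP over it, tip 20 above: [-27.93 -12.44  13.55]
cap2 shift cm to put TCP over it, tip 20 above: [-27.48  -7.51  12.35]
cap3 shift cm to put TCP over it, tip 20 above: [-24.93  -3.27  13.55]
cap4 shift cm to put TCP over it, tip 20 above: [-1.586e+01  1.000e-02  1.235e+01]
```

View pics/s4.png

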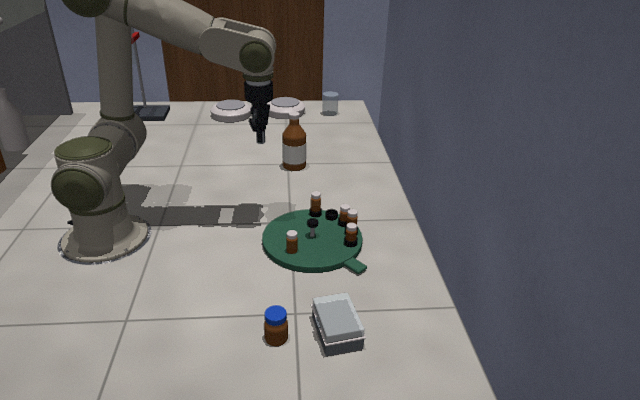

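The picture shows the four vials up (316,204 to 352,233), the bottle, jar, tip box and spare unmoved, and the hand clear at (260,110). I'm handing in.

```bash
python3 -c "
from rig import *
print(finish_job())"
```

```text
the job is handed in; nothing more can be done
None
```

I pressed the four vials in order from the tab, each about 6 mm; all four are back up, nothing else was moved, the hand is clear and the job is handed in (no verdict was returned).

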